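Swing the bench magnifier over the bamboo mug

TASK

Swing the bench magnifier round on its post until its lens hangs centred over the bamboo mug, the piece with a handle, so that its rim can be inspected, then let go of it. Leave the mug standing where it is.

Things in the scene. Friction and masses are not known exactly. Their poses are not given: they have to be found in the camera images.
- lens_arm: Level swing arm of the bench magnifier. Origin on the axis of its 18 mm upright post (top at 158 mm), 140 mm above the table; z up; along its -x: a 14 mm wide bar, the lens, a tab with the knob (all 136 to 145 mm high). Swings about z some 90 degrees to each side of the line from the post towards the robot's side, light friction (1 to 2 N at the knob), stays where released. The stand is fixed.
- lens (a point): Centre of the magnifier's round clear lens (91 mm over its dark rim), on the swing arm, 165 mm from the post's axis and 140 mm above the table.
- knob (a point): Top centre of the upright black round knob at the outer end of the swing arm: 16 mm in diameter, 52 mm tall (144 to 196 mm above the table), 220 mm from the post's axis, in line with the lens. It is fixed to the arm, so it turns with it and may slip round in the fingers.
- mug: Loose bamboo mug with a side handle, 52 mm in diameter, 85 mm tall, upright on the stand's 18 mm plywood board, about 165 mm (within 8) from the post's axis; the lens passes over it freely. Origin at the centre of its underside; handle along its +y. A plain cup and a low ring of bamboo, neither with a handle, stand on the board likewise; which stands where changes.
Mind the look-alikes: they are no part of the job. What is shaped like the mug but black or turquoise is not meant.

How it is judged:
By the outcome, as a careful person would: the job done as asked, in the order asked, and still so for the second after the job is handed in, with the robot touching nothing.
It also fails if it takes over 38 s, if anything falls off the work surface, if the arm or the gripper's body presses on something with over 40 N, if the wrist force passes 120 N, or if a joint passes its speed limit or range.

ROBOT

A 6-joint arm with a two-finger parallel gripper is mounted at the origin on the work surface. World frame = base frame: x ahead of the robot, y to its left, z up, the work surface at z = 0. Lengths are in mm, angles in degrees, forces in N, time in s.
With the tool pointing down it reaches from about 425 to 950 mm from the base axis. Payload 14.7 kg.
Tool frame: the origin (TCP) lies at the very end of the fingers, on their centre line; the grasp point (between the pads) lies 19 mm behind it; z points along the fingers, y is the line along which they close (so a half turn about z gives the same grasp; the last joint's range is limited). The gripper opens to 85 mm and grips with 20 to 120 N. Pads are 22 mm wide; open, the fingers measure 114 mm over their backs; the gripper's body (76 mm by 85 mm) begins 54 mm behind the grasp point. The pads swing forward as they close: fully open they stand 13 mm farther back than shut.
Start: joints at [-75.149, 27.513, 91.461, -0, 61.026, -2.67], TCP at [195.703, -619.833, 231.297] pointing down, gripper open.
Joint ranges: [-157.49, 157.49], [-46.99, 117.5], [13.45, 153.17], [-89.5, 269.5], [5.16, 153.95], [-167.48, 167.48]. Speed limits (degrees/s): [108.29, 108.29, 136.94, 172.46, 172.46, 172.46].

INTERFACE

Orientations are given as [roll, pitch, yaw] about the fixed x, y, z axes, in that order (R = Rz(yaw) Ry(pitch) Rx(roll)).
In Python, from workcell import manip gives the robot as it stands. The module is installed in compiled form; this text tells all that it offers.
- The arm moves only by the tool jog_arm, never from a script. Its arguments are lists of equal length, an entry for each row: "delta_pos": the shift along the world's x, y, z scaled (see below), a list of three; "roll": the turn about the world's z scaled (see below); "grip": the finger opening in mm, from 0 to 85.4. A call has 1 to 8 rows; each row shifts and turns the commanded pose from where the row before left it; what a row does not reach is not made up. The controller multiplies each number of a shift by 0.04 m and each number of a turn by 0.08 rad. A row lasts 1/12 s, in which the tool goes at most 41.7 mm and 7.16 degrees, less where a joint would pass 70% of its speed; a pose out of reach is approached as far as the arm can. A call with a number of a shift or a turn outside -1 to 1 is refused whole. A call with a gripper value outside its range is refused whole. The fingers move at their own pace and stop on an object; "newtons" is the grip in N (left out, the last holds). Time passes only in rows, so rows that do not move let the fingers close. It gives the time, the measured TCP pose, the force, the opening and the grip force at its end, in the units of the state.
- manip.read_state(): the state, without advancing time (a new reading comes with each control period).
- manip.capture(name): name is "scene" or "top" or "wrist"; returns the picture (420x560x3 uint8, red, green, blue); there is no depth.
- manip.camera_info(name): a dict with "fx", "fy", "cx", "cy" (pixels), "dist_coeffs" ([k1, k2, p1, p2, k3] as OpenCV has them; the pictures are not rectified), "R" (3x3) and "t" (3): a world point X has camera coordinates R X + t; the wrist camera has in their place "T_tool_cam" (4x4, takes a point from camera to tool coordinates, whose origin is the TCP and whose axes are the flange's). Camera axes: x right, y down, z forward; pixel columns grow to the right and rows downward; lengths in mm; the calibration is good to about 2 mm. A picture is of the moment at which its call begins: read the wrist's pose just before it. camera_info takes no time and is no camera call.
- manip.finish_job(): hands the job in; it is judged then, once.
The state is a dict: "time": time; "qpos": joint angles; "dq": joint speeds; "effort": joint torques, N m; "eef_pos": TCP position; "tcp_rot": TCP orientation; "force": force on the tool from outside, world axes, zero at the start; "moment": the same for the moment, N m; "gripper_width": opening from 0.0 (shut) to 1.0 (fully open); "grip_force": force on a finger pad.
Only numpy, scipy, OpenCV 4.12 (cv2) and the standard library are available. Lean on these libraries where they do the work, as an engineer would, in place of code of your own. Each camera call takes 0.05 s, during which the arm holds its last target. There are 200 camera calls.

## Working session

There is one attempt and no reset: what is moved stays moved. The work goes in short steps, Python scripts to look and compute and a tool call to move; the robot and the scene stay as the last step left them, time stands still between calls to the robot, and variables do not carry over. Pictures are saved under pics/ and viewed, at most 10 in all, crops included, and the job is handed in when it is done.

Besides the shell and the picture viewer there is one more tool, called after "Request:" by a JSON object that holds its "name" and its "arguments", one argument or row to a line. jog_arm: Moves the arm, as the interface text tells. Its arguments: {"type":"object","properties":{"delta_pos":{"type":"array","items":{"type":"array","items":{"type":"number"}}},"roll":{"type":"array","items":{"type":"number"}},"grip":{"type":"array","items":{"type":"number"}},"newtons":{"type":"number"}},"required":["delta_pos","roll","grip"]}

```bash
mkdir -p pics; python3 - <<'E'
from workcell import manip
import cv2,pickle,numpy as np
d={}
s=manip.read_state();print(s)
for n in("scene","top","wrist"):
    im=manip.capture(n);i=manip.camera_info(n);d[n]=(im,i);cv2.imwrite(f"pics/{n}0.png",im[:,:,::-1])
    print(n,{k:np.round(v,3).tolist() for k,v in i.items()})
d['s']=s
pickle.dump(d,open("d0.pkl","wb"))
E
```

```text
{'time': 0.0, 'qpos': array([-7.51519927e+01,  2.75496865e+01,  9.14947166e+01, -6.60026559e-04,
        6.10259565e+01, -2.67012557e+00]), 'dq': array([ 0.02658048,  0.07374777, -0.09450225,  0.03064401,  0.06266355,
        0.04424853]), 'effort': array([-5.26761960e-04, -9.50640106e+01, -4.30183053e+01, -9.92858327e-05,
        1.22586740e-02,  5.06530156e-06]), 'eef_pos': array([ 195.56162974, -619.44122874,  230.66801657]), 'tcp_rot': array([-1.79929690e+02, -2.70134253e-03,  1.75184513e+01]), 'force': array([-0.64881957, -0.94324089,  0.25650136]), 'moment': array([ 0.05203439, -0.06278386, -0.06531927]), 'grip_force': 0.0, 'gripper_width': 1.0005469604856023}
scene {'fx': 429.712, 'fy': 429.712, 'cx': 280.667, 'cy': 202.076, 'dist_coeffs': [-0.056, 0.0, 0.0, 0.0, 0.0], 'R': [[0.466, 0.885, 0.017], [0.535, -0.267, -0.801], [-0.705, 0.382, -0.598]], 't': [-138.524, -196.539, 1497.121]}
top {'fx': 516.793, 'fy': 516.793, 'cx': 283.021, 'cy': 213.108, 'dist_coeffs': [-0.068, 0.0, 0.0, 0.0, 0.0], 'R': [[0.008, -1.0, 0.003], [-0.995, -0.009, -0.104], [0.104, -0.002, -0.995]], 't': [-132.307, 501.158, 1555.706]}
wrist {'fx': 343.252, 'fy': 343.252, 'cx': 276.149, 'cy': 210.5, 'dist_coeffs': [-0.077, 0.0, 0.0, 0.0, 0.0], 'T_tool_cam': [[0.001, -0.95, -0.314, 80.268], [1.0, 0.001, -0.001, -0.217], [0.001, -0.314, 0.95, -141.699], [0.0, 0.0, 0.0, 1.0]]}
```

View pics/scene0.png

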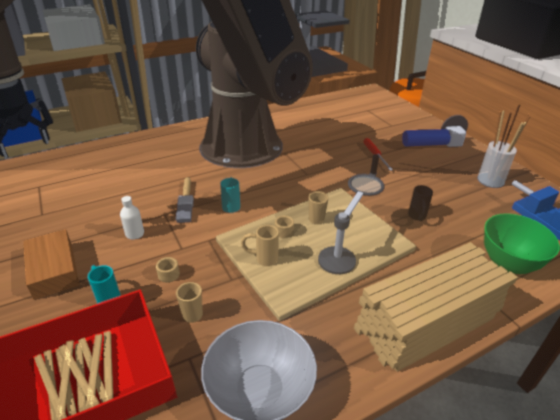

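View pics/top0.png

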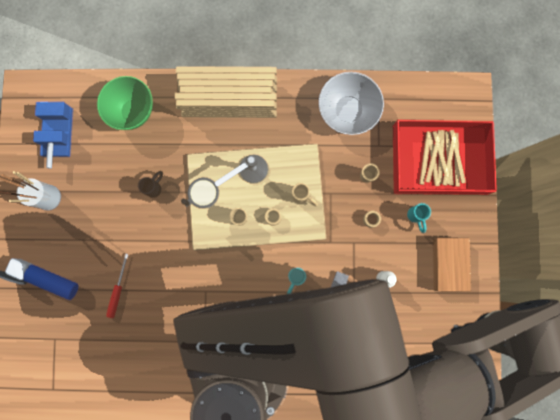

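Scene view: the post is at about (340,225), the lens at (366,184), and a mug with a handle at (266,245). Top view: the post is at (252,162), the lens at (203,193), and the handled mug at about (300,192). I'll zoom in on both.

```bash
python3 - <<'E'
import cv2,numpy as np
a=cv2.imread("pics/top0.png")[140:255,180:330];b=cv2.imread("pics/scene0.png")[130:280,225:400]
a=cv2.resize(a,None,fx=2.6*2,fy=2.6*2,interpolation=3)[:590,:790]
b=cv2.resize(b,None,fx=4,fy=4,interpolation=3)
cv2.imwrite("pics/ta.png",a);cv2.imwrite("pics/sb.png",b)
E
```

```text
(no output)
```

View pics/ta.png

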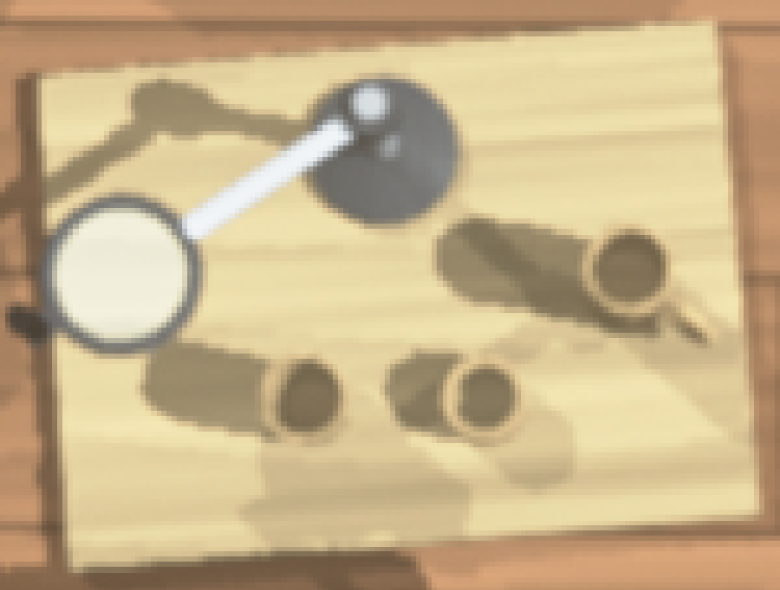

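View pics/sb.png

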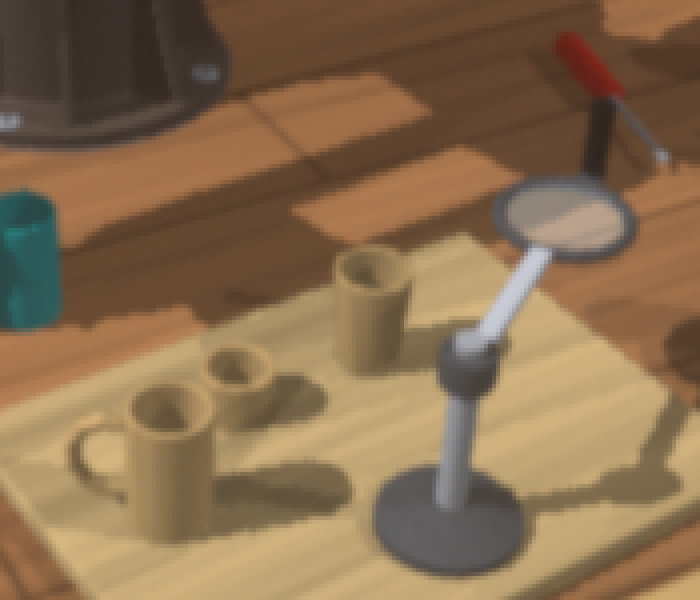

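The top crop shows the post top at (370,103), the lens at (123,274), the handled mug's rim at (630,270) and the knob end at (18,318). The scene crop shows the same points at (475,342), (565,217), (169,411) and (603,97). The other two pieces have no handle.

```bash
cat >h.py <<'E'
import numpy as np,cv2
def ray(info,px,R=None,t=None):
    K=np.array([[info['fx'],0,info['cx']],[0,info['fy'],info['cy']],[0,0,1]])
    u=cv2.undistortPoints(np.array([[px]],float),K,np.array(info['dist_coeffs']))[0,0]
    R=np.array(info['R']) if R is None else R; t=np.array(info['t']) if t is None else t
    d=R.T@np.array([*u,1]);return -R.T@t,d/np.linalg.norm(d)
def plane(r,z): o,d=r;return o+d*(z-o[2])/d[2]
def tri(r1,r2):
    A=np.stack([r1[1],-r2[1]],1);k=np.linalg.lstsq(A,r2[0]-r1[0],rcond=None)[0]
    p,q=r1[0]+k[0]*r1[1],r2[0]+k[1]*r2[1];return (p+q)/2,np.linalg.norm(p-q)
def wristRt(info,s):
    from scipy.spatial.transform import Rotation as Ro
    T=np.eye(4);T[:3,:3]=Ro.from_euler('xyz',s['tcp_rot'],degrees=True).as_matrix();T[:3,3]=s['eef_pos']
    M=np.linalg.inv(T@np.array(info['T_tool_cam']));return M[:3,:3],M[:3,3]
E
python3 - <<'E'
import pickle;from h import *
d=pickle.load(open("d0.pkl","rb"));ti,si=d['top'][1],d['scene'][1]
P={'post':((370,103),(475,342),158),'lens':((123,274),(565,217),140),'mug':((630,270),(169,411),103),'knob':((18,318),(603,97),196)}
W={}
for k,(a,b,z) in P.items():
    ra=ray(ti,((a[0]+.5)/5.2+179.5,(a[1]+.5)/5.2+139.5));rb=ray(si,((b[0]+.5)/4+224.5,(b[1]+.5)/4+129.5))
    p,e=tri(ra,rb);pa=plane(ra,z);W[k]=pa;print(k,p.round(1),round(e,1),pa.round(1),plane(rb,z).round(1))
for k in('lens','mug','knob'):
    v=(W[k]-W['post'])[:2];print(k,np.hypot(*v),np.degrees(np.arctan2(-v[1],-v[0])))
E
```

```text
post [642.2 -32.7 158.8] 5.1 [641.  -34.8 158. ] [642.4 -29.7 158. ]
lens [548.8 101.6 143.5] 3.8 [548.2 100.5 140. ] [545.4 107.1 140. ]
mug [ 559.3 -177.4  101.5] 3.9 [ 558.2 -179.1  103. ] [ 561.6 -176.4  103. ]
knob [516.3 146.9 200.7] 2.3 [516.3 146.9 196. ] [510.5 153.8 196. ]
lens 164.10600346304128 -55.574658674473206
mug 166.35442037655108 60.17589692599723
knob 220.38781731896535 -55.53836021317618
```

Heights and radii match the text (164/165 for the lens, 220 for the knob, 166 for the mug). The swing needed is about 116°, passing on the robot's side.

Request:
{"name": "jog_arm", "arguments": {
  "delta_pos": [
    [0.9, 0.62, 0.02],
    [0.9, 0.62, 0.02],
    [0.9, 0.62, 0.02],
    [0.9, 0.62, 0.02],
    [0.9, 0.62, 0.02],
    [0.9, 0.62, 0.02],
    [0.9, 0.62, 0.02],
    [0.9, 0.62, 0.02]
  ],
  "roll": [-1, -1, -1, -1, -1, -1, -1, -1],
  "grip": [85, 85, 85, 85, 85, 85, 85, 85],
  "newtons": 20
}}

```text
time: 0.82
eef_pos: [471.5, -429.2, 237.3]
tcp_rot: [-180.0, 0.0, -19.4]
force: [1.4, -0.9, -0.1]
gripper_width: 0.995
grip_force: 0.0
```

Request:
{"name": "jog_arm", "arguments": {
  "delta_pos": [
    [0.1, 0.95, 0],
    [0.1, 0.95, 0],
    [0.1, 0.95, 0],
    [0.1, 0.95, 0],
    [0.1, 0.95, 0],
    [0.1, 0.95, 0],
    [0.1, 0.95, 0],
    [0.1, 0.95, 0]
  ],
  "roll": [-0.9, -0.9, -0.9, -0.9, -0.9, -0.9, -0.9, -0.9],
  "grip": [85, 85, 85, 85, 85, 85, 85, 85]
}}

```text
time: 1.48
eef_pos: [501.9, -125.0, 237.4]
tcp_rot: [180.0, 0.0, -52.4]
force: [1.4, 0.3, -0.1]
gripper_width: 0.994
grip_force: 0.0
```

Request:
{"name": "jog_arm", "arguments": {
  "delta_pos": [
    [0.06, 0.9, 0],
    [0.06, 0.9, 0],
    [0.06, 0.9, 0],
    [0.06, 0.9, 0],
    [0.06, 0.9, 0],
    [0.06, 0.9, 0],
    [0.06, 0.8, 0],
    [0, 0, 0]
  ],
  "roll": [0, 0, 0, 0, 0, 0, 0, 0],
  "grip": [85, 85, 85, 85, 85, 85, 85, 85]
}}

```text
time: 2.15
eef_pos: [519.1, 126.0, 237.4]
tcp_rot: [-179.9, 0.0, -52.0]
force: [-0.9, 0.5, -0.4]
gripper_width: 0.996
grip_force: 0.0
```

```bash
python3 - <<'E'
from workcell import manip
import cv2,pickle
s=manip.read_state();im=manip.capture("wrist");i=manip.camera_info("wrist")
pickle.dump((s,im,i),open("w1.pkl","wb"));cv2.imwrite("pics/w1.png",im[:,:,::-1]);print(s['eef_pos'],s['tcp_rot'],s['qpos'])
E
```

```text
[519.0967856  126.02613373 237.35834523] [-1.79931594e+02  4.46468109e-02 -5.19819459e+01] [1.03447987e+01 1.78650566e+01 1.06286307e+02 8.62090028e-02
 5.58088206e+01 1.52278350e+02]
```

View pics/w1.png

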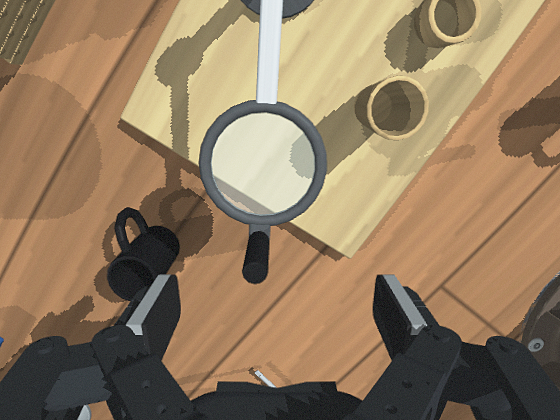

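The wrist view shows the knob top at (255,271), the lens centre at (264,162), and the knob between the finger lines.

```bash
python3 - <<'E'
import pickle;from h import *
s,im,i=pickle.load(open("w1.pkl","rb"));R,t=wristRt(i,s)
for p,z in(((255,271),196),((264,162),142)):print(plane(ray(i,p,R,t),z).round(1))
E
```

```text
[517.6 148.4 196. ]
[548.7 101.9 142. ]
```

Request:
{"name": "jog_arm", "arguments": {
  "delta_pos": [
    [0.02, 0.23, 0],
    [0.02, 0.23, 0],
    [0, 0, 0],
    [0, 0, -0.4],
    [0, 0, -0.5],
    [0, 0, -0.5],
    [0, 0, -0.5],
    [0, 0, -0.1]
  ],
  "roll": [0, 0, 0, 0, 0, 0, 0, 0],
  "grip": [85, 85, 85, 85, 85, 85, 85, 85]
}}

```text
time: 2.87
eef_pos: [519.0, 138.6, 154.8]
tcp_rot: [179.8, 0.1, -52.2]
force: [-0.7, -0.8, -0.8]
gripper_width: 0.995
grip_force: 0.0
```

Request:
{"name": "jog_arm", "arguments": {
  "delta_pos": [
    [0, 0, 0],
    [0, 0, 0],
    [0, 0, 0],
    [0, 0, 0],
    [0, 0, 0],
    [0, 0, 0]
  ],
  "roll": [0, 0, 0, 0, 0, 0],
  "grip": [26, 26, 26, 26, 26, 26]
}}

```text
time: 3.37
eef_pos: [520.9, 139.7, 158.0]
tcp_rot: [-179.9, -0.0, -52.2]
force: [0.4, 1.3, -0.8]
gripper_width: 0.303
grip_force: 0.0
```

Request:
{"name": "jog_arm", "arguments": {
  "delta_pos": [
    [-0.35, -0.23, 0],
    [-0.35, -0.23, 0],
    [-0.28, -0.31, 0],
    [-0.28, -0.31, 0],
    [-0.23, -0.35, 0],
    [-0.23, -0.35, 0],
    [-0.17, -0.38, 0],
    [-0.17, -0.38, 0]
  ],
  "roll": [0.9, 0.9, 0.98, 0.98, 0.98, 0.98, 0.98, 0.98],
  "grip": [23, 23, 23, 23, 23, 23, 23, 23]
}}

```text
time: 4.03
eef_pos: [438.0, 37.6, 157.8]
tcp_rot: [-180.0, -0.1, -16.7]
force: [1.8, 1.2, -0.3]
gripper_width: 0.271
grip_force: 0.6
```

Request:
{"name": "jog_arm", "arguments": {
  "delta_pos": [
    [-0.11, -0.41, 0],
    [-0.11, -0.41, 0],
    [-0.04, -0.42, 0],
    [-0.04, -0.42, 0],
    [0.02, -0.42, 0],
    [0.02, -0.42, 0],
    [0.09, -0.41, 0],
    [0.09, -0.41, 0]
  ],
  "roll": [0.98, 0.98, 0.98, 0.98, 0.95, 0.95, 0.95, 0.95],
  "grip": [23, 23, 23, 23, 23, 23, 23, 23]
}}

```text
time: 4.7
eef_pos: [434.9, -95.5, 157.7]
tcp_rot: [-180.0, -0.0, 18.6]
force: [1.1, 2.0, -1.2]
gripper_width: 0.268
grip_force: 0.7
```

Request:
{"name": "jog_arm", "arguments": {
  "delta_pos": [
    [0.15, -0.39, 0],
    [0.15, -0.39, 0],
    [0.21, -0.36, 0],
    [0.21, -0.36, 0],
    [0.26, -0.33, 0],
    [0.26, -0.33, 0],
    [0.31, -0.28, 0],
    [0.31, -0.28, 0]
  ],
  "roll": [0.95, 0.95, 0.95, 0.95, 0.95, 0.95, 0.95, 0.95],
  "grip": [23, 23, 23, 23, 23, 23, 23, 23]
}}

```text
time: 5.37
eef_pos: [509.6, -204.1, 157.6]
tcp_rot: [-180.0, -0.0, 53.5]
force: [-1.5, 1.4, -0.1]
gripper_width: 0.27
grip_force: 0.6
```

Request:
{"name": "jog_arm", "arguments": {
  "delta_pos": [
    [0.29, -0.2, 0],
    [0.29, -0.2, 0],
    [0, 0, 0],
    [0, 0, 0],
    [0, 0, 0],
    [0, 0, 0],
    [0, 0, 0],
    [0, 0, 0]
  ],
  "roll": [0.9, 0.9, 0, 0, 0, 0, 0, 0],
  "grip": [23, 23, 18, 10, 10, 10, 10, 10]
}}

```text
time: 6.03
eef_pos: [532.0, -219.4, 157.6]
tcp_rot: [-180.0, 0.0, 61.5]
force: [-2.4, -3.4, 5.6]
gripper_width: 0.184
grip_force: 20.3
```

```bash
python3 - <<'E'
from workcell import manip
import cv2,pickle,numpy as np
s=manip.read_state();im=manip.capture("wrist");i=manip.camera_info("wrist");t=manip.capture("top")
pickle.dump((s,im,i,t),open("w2.pkl","wb"))
o=np.full((420,800,3),0,np.uint8);o[:,:480]=im[:,40:520,::-1];o[:,480:]=cv2.resize(t[150:255,245:325,::-1],(320,420),interpolation=3);cv2.imwrite("pics/w2.png",o);print(s['eef_pos'],s['tcp_rot'])
E
```

```text
[ 532.04738971 -219.39449736  157.59681617] [-1.79986764e+02  1.29569439e-02  6.14890535e+01]
```

View pics/w2.png

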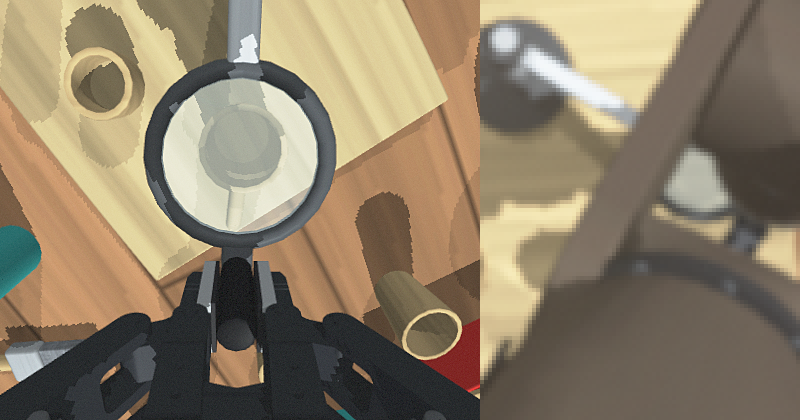

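The knob is gripped. The lens centre is at wrist pixel (280,153), and the mug's rim shows through it, centred at about (280,147).

```bash
python3 - <<'E'
import pickle;from h import *
s,im,i,_=pickle.load(open("w2.pkl","rb"));R,t=wristRt(i,s)
l=plane(ray(i,(280,153),R,t),142);m=plane(ray(i,(280,147),R,t),103)
print(l,m);post=np.array([641,-34.8])
for p in(l,m):
  v=p[:2]-post;print(np.hypot(*v),np.degrees(np.arctan2(-v[1],-v[0])))
E
```

```text
[ 560.18512797 -170.53200492  142.        ] [ 559.29641443 -172.95800391  103.        ]
157.9690498222998 59.23042004733956
160.50890922105685 59.400869581830605
```

Both lie on the same bearing to within 0.2°, so I'll release and check.

Request:
{"name": "jog_arm", "arguments": {
  "delta_pos": [
    [0, 0, 0],
    [0, 0, 0],
    [0, 0, 0],
    [0, 0, 0],
    [0, 0, 0.3],
    [0, 0, 0.6],
    [0, 0, 0.8],
    [0, 0, 0.8]
  ],
  "roll": [0, 0, 0, 0, 0, 0, 0, 0],
  "grip": [60, 60, 60, 60, 60, 60, 60, 60]
}}

```text
time: 6.8
eef_pos: [532.0, -219.1, 257.9]
tcp_rot: [-179.9, -0.0, 61.5]
force: [-0.3, -1.0, 0.2]
gripper_width: 0.702
grip_force: 0.0
```

Request:
{"name": "jog_arm", "arguments": {
  "delta_pos": [
    [0, -0.5, 0.2],
    [0, -0.9, 0],
    [0, -0.9, 0],
    [0, -0.9, 0],
    [-0.3, -0.9, 0],
    [-0.3, -0.9, 0],
    [-0.3, -0.9, 0],
    [0, 0, 0]
  ],
  "roll": [0, 0, 0, 0, 0, 0, 0, 0],
  "grip": [60, 60, 60, 60, 60, 60, 60, 60]
}}

```text
time: 7.47
eef_pos: [494.1, -461.4, 264.9]
tcp_rot: [180.0, 0.1, 61.3]
force: [-0.8, 0.9, 0.0]
gripper_width: 0.703
grip_force: 0.0
```

Request:
{"name": "jog_arm", "arguments": {
  "delta_pos": [
    [-0.5, -0.8, 0],
    [-0.5, -0.8, 0],
    [-0.5, -0.8, 0],
    [-0.5, -0.8, 0],
    [0, 0, 0],
    [0, 0, 0]
  ],
  "roll": [0, 0, 0, 0, 0, 0],
  "grip": [60, 60, 60, 60, 60, 60]
}}

```text
time: 7.97
eef_pos: [415.1, -585.0, 264.8]
tcp_rot: [-180.0, -0.0, 61.4]
force: [0.2, 0.9, -0.4]
gripper_width: 0.703
grip_force: 0.0
```

```bash
python3 - <<'E'
from workcell import manip
import cv2,pickle,numpy as np
s=manip.read_state();a=manip.capture("scene");t=manip.capture("top")
o=np.zeros((420,800,3),np.uint8);o[:,:400]=cv2.resize(a[175:280,225:325,::-1],(400,420),interpolation=3);o[:,400:]=cv2.resize(t[140:245,235:335,::-1],(400,420),interpolation=3);cv2.imwrite("pics/f.png",o);print(s['eef_pos'],s['time'])
E
```

```text
[ 415.08575259 -584.9660716   264.75435881] 7.9667
```

View pics/f.png

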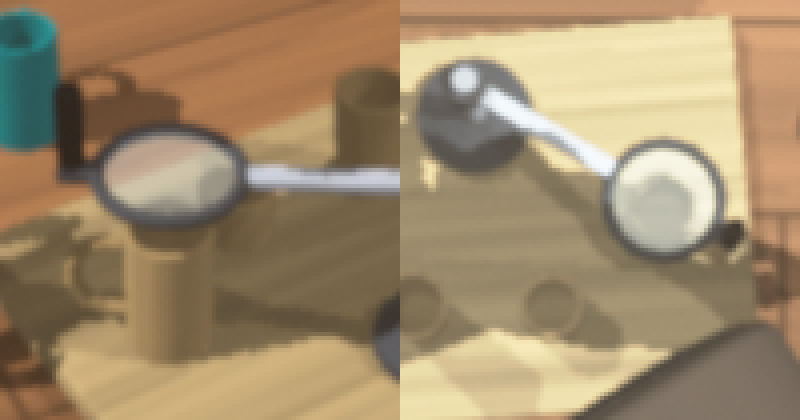

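The final view has the lens at top crop (666,198) and the mug still upright beneath it, unmoved. I'll compare this with the initial mug measurement from the same camera.

```bash
python3 - <<'E'
import pickle;from h import *
d=pickle.load(open("d0.pkl","rb"));ti=d['top'][1];post=np.array([641,-34.8])
for p,z in(((301.1,189.1),140),(((630.5)/5.2+179.5,270.5/5.2+139.5),103),((400.5/4*0+235-.5+(733.5-400)/4,139.5+234.5/4),196)):
  q=plane(ray(ti,p),z);v=q[:2]-post;print(q.round(1),np.hypot(*v),np.degrees(np.arctan2(-v[1],-v[0])))
E
```

```text
[ 559.8 -178.8  140. ] 165.29488797017584 60.56737089454707
[ 558.2 -179.1  103. ] 166.39309485731764 60.16908423591272
[ 526.7 -222.8  196. ] 220.0060209998413 58.69975554077864
```

Lens and mug centre agree to within about 2 mm, so I'm handing in.

```bash
python3 -c "
from workcell import manip
print(manip.finish_job())"
```

```text
the job is handed in; nothing more can be done
None
```

The magnifier's lens now hangs over the bamboo mug, centred to within about 2 mm by the top camera. The knob is released, the mug stands where it was, and the job was handed in at about 8 s.

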